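Set out the long graphite stick on the palette

ROBOT

A 6-joint arm with a two-finger parallel gripper is mounted at the origin on the work surface. World frame = base frame: x ahead of the robot, y to its left, z up, the work surface at z = 0. Lengths are in m, angles in rad, forces in N, time in s.
With the tool pointing down it reaches from about 0.25 to 0.725 m from the base axis. Payload 4 kg.
Tool frame: the origin (TCP) lies on the centre line of the jaws, within the pads' length; the fingertips stand ahead of it and the grasp point (between the pads) lies 11 mm behind it (bot.tip_extent is the z of the fingertips in the tool frame, in m); z points along the fingers, y is the direction in which the jaws open and shut (so a half turn about z gives the same grasp; the last joint's range is limited). The gripper opens to 85 mm and grips with 20 to 120 N. Pads are 22 mm wide; open, the fingers measure 114 mm over their backs; the gripper's body (76 mm by 85 mm) begins 54 mm behind the grasp point. The pads swing forward as they close: fully open they stand 13 mm farther back than shut.
Start: joints at [1.168, 0.241, 0.005, 1.335, 0, 1.571], TCP at [0.196, 0.46, 0.239] pointing down, gripper open.
Joint ranges: [-2.72, 2.72], [-1.05, 1.87], [-1.09, 1.28], [-1.99, 2.15], [-1.42, 1.44], [-3.14, 3.14]. Speed limits (rad/s): [2.79, 2.79, 3.14, 3.14, 3.14, 3.14].

INTERFACE

Orientations are given as a unit quaternion [x, y, z, w].
In Python, from workcell import bot gives the robot as it stands.
- The arm moves only by the shell command python3 -m jog 'ROWS'. ROWS is JSON, a list that holds one entry, the list of rows, each a list of 7 numbers: the shift along the world's x, y, z in m, then the turn, a rotation vector about the world's x, y, z in degrees, then the closure in counts, from 0 (fully open) to 255 (shut). In form: [[[tx, ty, tz, ax, ay, az, fingers], ...]]. A call has 1 to 10 rows; each row is the pose to reach, as a shift and turn from the pose commanded when the call began; what a row does not reach only later rows make up. A row lasts 1/12 s, in which the tool goes at most 41.7 mm and 7.16 degrees, less where a joint would pass 70% of its speed; a pose out of reach is approached as far as the arm can. A call with a gripper value outside its range is refused whole. The fingers move at their own pace and stop on an object; the grip force is fixed at half the most. Time passes only in rows, so rows that repeat a pose let the fingers close. It gives the time, the measured TCP pose, the force and the opening at its end, in the units of the state.
- bot.get_obs(): the state, without advancing time (a new reading comes with each control period).
- bot.camera(name): name is "side" or "top"; returns the picture (420x560x3 uint8, blue, green, red); there is no depth.
- bot.camera_model(name): a dict with "K" (3x3 intrinsics, pixels), "T" (4x4, takes a point from camera to world coordinates). Camera axes: x right, y down, z forward; pixel columns grow to the right and rows downward; lengths in m; the calibration is good to about 2 mm. A picture is of the moment at which its call begins. camera_model takes no time and is no camera call.
- bot.job_done(): hands the job in, once; it reports no verdict.
The state is a dict: "clock": time; "joint_pos": joint angles; "joint_vel": joint speeds; "tau": joint torques, N m; "eef_pos": TCP position; "tool_rot": TCP orientation; "ft_force": force on the tool from outside, world axes, zero at the start; "ft_torque": the same for the moment, N m; "grip_width": finger opening in m.
Only numpy, scipy, OpenCV 4.12 (cv2) and the standard library are available. Lean on these libraries where they do the work, as an engineer would, in place of code of your own. Each camera call takes 0.05 s, during which the arm holds its last target. There are 200 camera calls.

TASK

Pluck the longest of the three graphite sticks from its pocket in the sloping wooden stand and lift it clear, then lay it gently (not dropped) lengthwise in the long trough of the white porcelain palette, flat on the trough's floor, and let go. Leave the two short sticks in their pockets, and do not disturb the jar, the glue bottle or the cup.

Things in the scene. Friction and masses are not known exactly. Their poses are not given: they have to be found in the camera images.
- stand: Sloping wooden stand, fixed, 240 mm wide (y). Origin on the table under its middle, z up; the slope rises along its +x at 32 degrees from level. Three pockets side by side at y = -72, 0 and +72 mm run up the slope, each 126 mm long, 28 wide, 7 deep; the middle of the middle pocket's floor is at (0, 0, 70) mm. Flat wood lies between them.
- stand_bar (a point): Middle of a round wooden bar, 12 mm in diameter and 240 mm long, along the stand's y over the slope's high end (at x = 10, z = 200 mm of the stand), in the way of a tool that comes straight down. Its 14 mm square posts stand square off the slope, at y = -113 and +113 mm, 77 mm up the slope from the pockets' middle.
- long_stick: The stick to move: square dark grey graphite stick 120 x 22 x 22 mm, about 0.13 kg, lying in one of the three pockets (any of them) and standing 15 mm proud of the wood. Origin at its lower end, in the middle of that end's underside edge; x runs along the stick (up the slope at the start), y across it, z out of its top face.
- long_stick_mid (a point): Centre of the long stick (11 mm from each long face), axes as the stick's.
- short_stick_a: Short stick, same material, 75 x 22 x 22 mm, in another pocket. Origin and axes as for the long stick.
- short_stick_b: Second short stick, like the first, in the remaining pocket.
- palette: White porcelain palette, fixed, 190 mm (x) by 150 mm (y), 14 mm high, with one long grey-stained trough and a row of four round dabs of paint beside it. Origin at the centre of its underside, z up.
- trough (a point): Centre of the trough's floor, 8 mm above the table. The trough is 150 mm long along x, 60 mm wide along y and 6 mm deep; axes as the palette's.
- jar: Bystander: glass jar with cork-coloured lid, 76 mm diameter, 95 mm high; origin at the centre of its underside.
- glue: Bystander: white glue bottle, 48 mm diameter, 130 mm high; origin at the centre of its underside.
- cup: Bystander: blue ceramic water cup, 64 mm across, 60 mm high; origin at the centre of its underside.
Not all that is in view belongs to the job. Leave any blue or turquoise look-alike of the long_stick alone.

How it is judged:
On the way:
1. the long stick is held in the fingers clear of the stand (contact force between the fingers and long_stick above 0.5 N and contact force between long_stick and stand below 0.05 N and distance of long_stick_mid from where it was at the start of the episode above 0.05 m), for 0.2 s.
At the end, for the whole second after the job is handed in: Long stick at rest flat in the trough: centre within 20 mm along and 24 mm across of its centre, 7 to 15 mm above its floor, length within 0.35 rad of the trough's (either way, any long face up). Short sticks within 20 mm, jar, glue and cup within 30 mm of their starts (x of long_stick_mid in the frame of trough between -0.02 and 0.02 m and y of long_stick_mid in the frame of trough between -0.024 and 0.024 m and z of long_stick_mid in the frame of trough between 0.007 and 0.015 m and angle between the x axis of long_stick and the x axis of trough, either way round below 0.35 rad and linear speed of long_stick below 0.02 m/s and distance of each of short_stick_a, short_stick_b from where it was at the start of the episode below 0.02 m and distance of each of jar, glue, cup from where it was at the start of the episode below 0.03 m); the robot touches nothing.
It fails at once if a short stick is moved more than 20 mm (distance of any of short_stick_a, short_stick_b from where it was at the start of the episode above 0.02 m).
It fails at once if the jar, glue bottle or cup is moved more than 30 mm (distance of any of jar, glue, cup from where it was at the start of the episode above 0.03 m).
It fails at once if the long stick is dropped: it moves faster than 0.7 m/s (a fall of 25 mm) out of the fingers (linear speed of long_stick above 0.7 m/s and contact force between the fingers and long_stick below 0.05 N).
It also fails if it takes over 45 s, if anything falls off the work surface, if the arm or the gripper's body presses on something with over 40 N, if the wrist force passes 120 N, or if a joint passes its speed limit or range.

## Working session

There is one attempt and no reset: what is moved stays moved. The work goes in short steps, Python scripts to look and compute and a shell command to move; the robot and the scene stay as the last step left them, time stands still between calls to the robot, and variables do not carry over. Pictures are saved under pics/ and viewed, about 8 in all and at most 12, crops included, and the job is handed in when it is done.

```bash
mkdir -p pics
python3 - <<'E'
from workcell import bot
import cv2,numpy as np
for n in("side","top"):
    im=bot.camera(n); cv2.imwrite(f"pics/{n}0.png",im); m=bot.camera_model(n); print(n,np.round(m["K"],1).tolist(),np.round(m["T"],4).tolist())
print(bot.get_obs(),bot.tip_extent)
E
```

```text
side [[410.9, 0.0, 278.9], [0.0, 410.9, 210.6], [0.0, 0.0, 1.0]] [[0.9714, -0.1727, 0.1632, 0.3936], [-0.2372, -0.7449, 0.6236, -0.807], [0.0139, -0.6445, -0.7645, 1.1423], [0.0, 0.0, 0.0, 1.0]]
top [[451.0, 0.0, 284.6], [0.0, 451.0, 208.7], [0.0, 0.0, 1.0]] [[-0.0267, -0.9855, 0.1674, 0.4091], [-0.9996, 0.0263, -0.0043, 0.0119], [-0.0002, -0.1675, -0.9859, 1.3817], [0.0, 0.0, 0.0, 1.0]]
{'clock': 0.1, 'joint_pos': array([ 1.16803057e+00,  2.41338813e-01,  3.87335146e-03,  1.33519992e+00,
       -2.12512703e-06,  1.57080418e+00]), 'joint_vel': array([ 0.00056994,  0.00055323,  0.00352015,  0.0006043 , -0.00121855,
        0.00137003]), 'tau': array([ 6.94004939e-04, -3.73138261e+01,  2.53009611e+01,  1.08470515e-02,
        2.98269100e-06,  4.33541800e-06]), 'eef_pos': array([0.1957696 , 0.45948976, 0.23850687]), 'tool_rot': array([ 2.00028209e-01,  9.79789693e-01, -9.15852772e-04, -1.85883251e-04]), 'ft_force': array([-0.29707438, -0.06968775, -0.61713438]), 'ft_torque': array([-0.02622297, -0.08365754,  0.00386475]), 'grip_width': 0.08527718526605123} 0.008
```

View pics/side0.png

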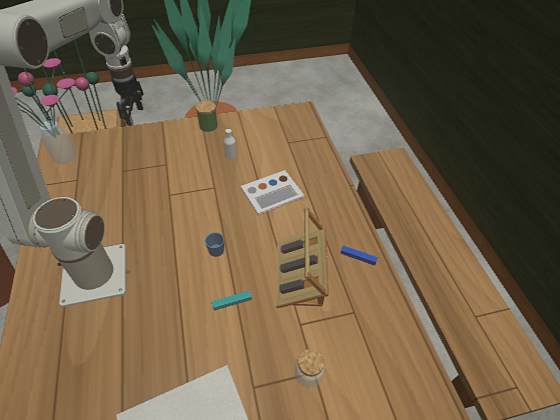

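View pics/top0.png

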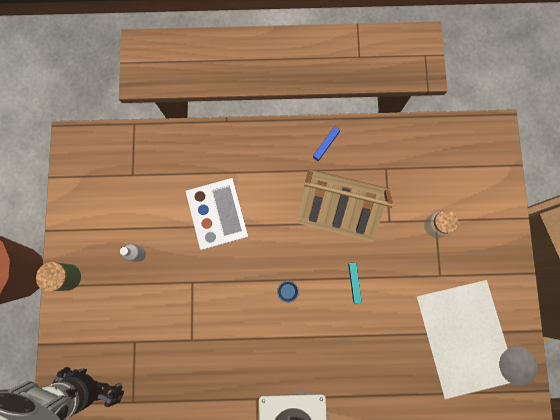

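The side view shows the stand at about (300,270), with the palette behind it at (272,192). In the top view the three dark sticks are at about (316,208), (342,208) and (366,218), and the palette trough is at (228,210). The blue (326,143) and turquoise (355,283) sticks are decoys. Next I'll enlarge the stand and measure.

```bash
cat > h.py <<'E'
from workcell import bot
import cv2,numpy as np
def cast(n,uv,z):
    m=bot.camera_model(n);T=m["T"];uv=np.atleast_2d(uv).astype(float)
    d=np.c_[uv,np.ones(len(uv))]@np.linalg.inv(m["K"]).T@T[:3,:3].T
    return T[:3,3]+d*((z-T[2,3])/d[:,2])[:,None]
def proj(n,p):
    m=bot.camera_model(n);T=m["T"];q=(np.atleast_2d(p)-T[:3,3])@T[:3,:3]@m["K"].T
    return q[:,:2]/q[:,2:]
def tri(uv1,uv2):
    a,b=bot.camera_model("side"),bot.camera_model("top")
    P=[m["K"]@np.linalg.inv(m["T"])[:3] for m in(a,b)]
    X=cv2.triangulatePoints(P[0],P[1],np.float64(uv1).reshape(2,1),np.float64(uv2).reshape(2,1));return (X[:3]/X[3]).ravel()
E
python3 - <<'E'
from h import *
t=cv2.imread("pics/top0.png");s=cv2.imread("pics/side0.png")
c1=cv2.resize(t[160:250,290:400],None,fx=5,fy=5,interpolation=cv2.INTER_CUBIC)
c2=cv2.resize(s[200:312,262:340],None,fx=4,fy=4,interpolation=cv2.INTER_CUBIC)
o=np.zeros((450,870,3),np.uint8);o[:450,:550]=c1;o[:448,555:555+312]=c2
cv2.imwrite("pics/crop1.png",o[:, :800] if 0 else cv2.resize(o,(790,int(450*790/870))))
# palette
hsv=cv2.cvtColor(t,cv2.COLOR_BGR2HSV)
m=((hsv[...,1]<70)&(hsv[...,2]>150)).astype(np.uint8);m[:, :175]=0;m[:,260:]=0;m[:170]=0;m[260:]=0
cs,_=cv2.findContours(m,cv2.RETR_EXTERNAL,cv2.CHAIN_APPROX_NONE);c=max(cs,key=cv2.contourArea)
w=cast("top",c[:,0],0.014);print("palette",cv2.minAreaRect((w[:,:2]*1000).astype(np.float32)))
g=((hsv[...,1]<60)&(hsv[...,2]>90)&(hsv[...,2]<195)).astype(np.uint8);k=np.zeros_like(g);cv2.drawContours(k,[c],-1,1,-1);g&=cv2.erode(k,np.ones((7,7)))
cs,_=cv2.findContours(g,cv2.RETR_EXTERNAL,cv2.CHAIN_APPROX_NONE);c=max(cs,key=cv2.contourArea)
print("trough",cv2.minAreaRect((cast("top",c[:,0],0.01)[:,:2]*1000).astype(np.float32)))
for nm,uv,z in(("jar",(441,222),.09),("glue",(124,251),.13),("cup",(288,291),.06)):print(nm,cast("top",uv,z).round(3))
# sticks
d=((hsv[...,2]<85)&(hsv[...,1]<110)).astype(np.uint8);d[:165]=0;d[245:]=0;d[:,:295]=0;d[:,395:]=0
cs,_=cv2.findContours(d,cv2.RETR_EXTERNAL,cv2.CHAIN_APPROX_NONE)
for c in cs:
    if cv2.contourArea(c)>25:print("dark top",cv2.minAreaRect(c),cv2.contourArea(c))
E
```

```text
palette ((633.5554809570312, 216.49066162109375), (192.86920166015625, 151.33090209960938), 14.226293563842773)
trough ((641.0825805664062, 185.47409057617188), (145.67628479003906, 56.680789947509766), 14.248029708862305)
jar [[ 0.577 -0.445  0.09 ]]
glue [[0.515 0.454 0.13 ]]
cup [[0.393 0.003 0.06 ]]
dark top ((362.8700866699219, 220.6156463623047), (8.351699829101562, 25.23406410217285), 17.354022979736328) 172.0
dark top ((315.0882568359375, 208.6470947265625), (7.276068687438965, 24.981168746948242), 14.03624439239502) 153.5
dark top ((339.9339599609375, 210.98114013671875), (7.554830551147461, 32.69181442260742), 15.945394515991211) 213.0
```

View pics/crop1.png

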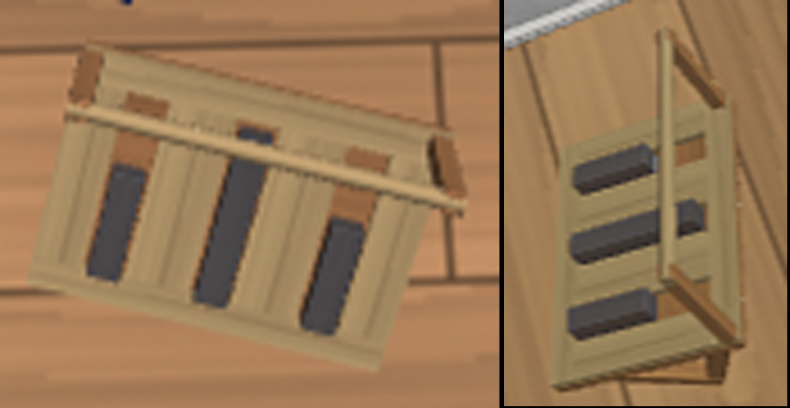

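In both views only the middle stick, at top (341,208), runs past the bar. Its neighbours at (315,209) and (363,221) are clearly shorter, with empty pocket above them. So the middle stick is the long one. Next: stand pose and the move needed.

Run:
```python
from h import *
from scipy.spatial.transform import Rotation as R
L=cast("top",(305.4,184),.2)[0];Rr=cast("top",(392.2,205.6),.2)[0]
print("bar top",L.round(3),Rr.round(3),np.linalg.norm(L-Rr))
print("bar tri",tri((306,209.6),(305.4,184)).round(3),tri((307.2,275.7),(392.2,205.6)).round(3))
y=(L-Rr)/np.linalg.norm(L-Rr);yaw=np.arctan2(-y[0],y[1]);Rs=R.from_euler('z',yaw).as_matrix()
org=(L+Rr)/2-Rs@[.01,0,.2];print("yaw",np.degrees(yaw),"org",org.round(4))
# check: expected long stick centre vs dark blob centroid; top-face ends
S=R.from_euler('y',-32,degrees=True).as_matrix() # slope frame
f=lambda u,v,n: org+Rs@([0,0,.07]+S@[u,v,n])
for u,v,n in((-.063,0,.022),(.057,0,.022),(-.063,.011,.022),(-.063,-.011,.022),(-.063,.072,.022),(-.063,-.072,.022)):
    print(u,v,proj("top",f(u,v,n)).round(1),proj("side",f(u,v,n)).round(1))
o=bot.get_obs();Rt=R.from_quat(o["tool_rot"])
A=Rs@S;N=A[:,2]
best=[R.from_matrix(np.c_[np.cross(s*A[:,1],-N),s*A[:,1],-N]) for s in(1,-1)]
for b in best:
    r=(b*Rt.inv()).as_rotvec(degrees=True);print("turn",r.round(1),np.linalg.norm(r))
print("eef",o["eef_pos"],"N",N.round(3),"U",A[:,0].round(3))
for n in(.017,.12):print(n,"TCP",f(-.008,0,n).round(4),"shift",(f(-.008,0,n)-o["eef_pos"]).round(4))
```

```text
bar top [ 0.676 -0.051  0.2  ] [ 0.611 -0.28   0.2  ] 0.23788292352455664
bar tri [ 0.676 -0.051  0.197] [ 0.611 -0.278  0.207]
yaw -15.85246993439883 org [ 0.6334 -0.1626 -0.    ]
-0.063 0 [[336.1 228.5]] [[278.9 267.6]]
0.057 0 [[346.7 191.5]] [[313.3 257.5]]
-0.063 0.011 [[332.5 227.6]] [[279.  264.6]]
-0.063 -0.011 [[339.7 229.4]] [[278.7 270.7]]
-0.063 0.072 [[312.5 222.6]] [[279.7 248.5]]
-0.063 -0.072 [[359.8 234.5]] [[278.  288.2]]
turn [-10.6 -30.2   7.1] 32.79128344281159
turn [  45.   -16.1 -166.4] 173.08498554824484
eef [0.1957696  0.45948976 0.23850687] N [-0.51   0.145  0.848] U [ 0.816 -0.232  0.53 ]
0.017 TCP [ 0.6182 -0.1583  0.0802] shift [ 0.4225 -0.6178 -0.1583]
0.12 TCP [ 0.5657 -0.1434  0.1675] shift [ 0.37   -0.6029 -0.071 ]
```

```bash
python3 -m jog '[[[0.345,-0.596,0.02,-10.6,-30.2,7.1,110],[0.345,-0.596,0.02,-10.6,-30.2,7.1,110],[0.345,-0.596,0.02,-10.6,-30.2,7.1,110],[0.345,-0.596,0.02,-10.6,-30.2,7.1,110],[0.345,-0.596,0.02,-10.6,-30.2,7.1,110],[0.345,-0.596,0.02,-10.6,-30.2,7.1,110],[0.345,-0.596,0.02,-10.6,-30.2,7.1,110],[0.345,-0.596,0.02,-10.6,-30.2,7.1,110],[0.345,-0.596,0.02,-10.6,-30.2,7.1,110],[0.345,-0.596,0.02,-10.6,-30.2,7.1,110]]]'; python3 -c "
from h import *
print(bot.tip_extent)"
```

```text
clock: 0.93
eef_pos: [0.4047, 0.0979, 0.2515]
tool_rot: [0.131, 0.952, -0.037, 0.273]
ft_force: [0.7, 0.6, 0.4]
grip_width: 0.0483
0.008
```

```bash
python3 -m jog '[[[0.136,-0.234,-0.042,0,0,0,110],[0.136,-0.234,-0.042,0,0,0,110],[0.136,-0.234,-0.042,0,0,0,110],[0.136,-0.234,-0.042,0,0,0,110],[0.136,-0.234,-0.042,0,0,0,110],[0.136,-0.234,-0.042,0,0,0,110],[0.136,-0.234,-0.042,0,0,0,110],[0.136,-0.234,-0.042,0,0,0,110],[0.136,-0.234,-0.042,0,0,0,110]]]'
cat >> h.py <<'E'
from scipy.spatial.transform import Rotation as R
org=np.array([.6334,-.1626,0]);Rs=R.from_euler('z',-15.85,degrees=True).as_matrix()
A=Rs@R.from_euler('y',-32,degrees=True).as_matrix()
f=lambda u,v,n: org+Rs@[0,0,.07]+A@[u,v,n]
want=R.from_matrix(np.c_[np.cross(A[:,1],-A[:,2]),A[:,1],-A[:,2]])
E
python3 - <<'E'
from h import *
o=bot.get_obs();p=o["eef_pos"]
print("uvn",(A.T@(p-f(0,0,0))).round(4),"turn left",(want*R.from_quat(o["tool_rot"]).inv()).as_rotvec(degrees=True).round(1),o["joint_pos"].round(2))
for n in(.06,.017):print(n,(f(-.008,0,n)-p).round(4))
t=bot.camera("top");s=bot.camera("side")
for nm,q in(("top",t),("side",s)):print(nm,proj(nm,p).round(1))
a=cv2.resize(t[165:245,290:400],None,fx=4,fy=4,interpolation=cv2.INTER_CUBIC);b=cv2.resize(s[195:315,255:345],None,fx=3.5,fy=3.5,interpolation=cv2.INTER_CUBIC)
o=np.zeros((420,760,3),np.uint8);o[:320,:440]=a;o[:420,442:442+315]=b;cv2.imwrite("pics/c2.png",o)
E
```

```text
clock: 1.68
eef_pos: [0.5401, -0.1359, 0.208]
tool_rot: [0.133, 0.952, -0.038, 0.272]
ft_force: [0.0, 0.6, -0.4]
grip_width: 0.0486
uvn [-0.0092  0.0002  0.1685] turn left [-0.1 -0.2  0.1] [-0.23  0.01 -0.51  0.49 -0.02  0.04]
0.06 [ 0.0562 -0.0162 -0.0914]
0.017 [ 0.0781 -0.0224 -0.1278]
top [[339.8 233. ]]
side [[268.2 237.9]]
```

View pics/c2.png

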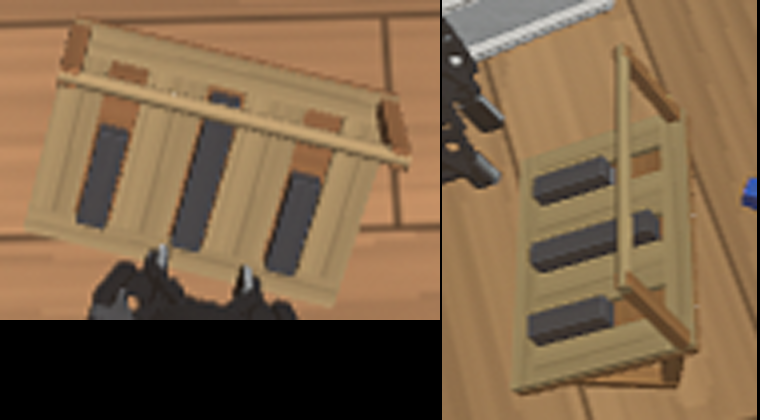

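```bash
python3 -m jog '[[[0.03,-0.0085,-0.0445,0,0,0,110],[0.06,-0.017,-0.089,0,0,0,110],[0.06,-0.017,-0.089,0,0,0,110],[0.067,-0.019,-0.101,0,0,0,110],[0.074,-0.021,-0.112,0,0,0,110],[0.078,-0.022,-0.118,0,0,0,110],[0.078,-0.022,-0.118,0,0,0,110],[0.078,-0.022,-0.118,0,0,0,110]]]'
python3 - <<'E'
from h import *
o=bot.get_obs();p=o["eef_pos"]
print("uvn",(A.T@(p-f(0,0,0))).round(4))
t=bot.camera("top");s=bot.camera("side")
a=cv2.resize(t[165:245,290:400],None,fx=4,fy=4,interpolation=cv2.INTER_CUBIC);b=cv2.resize(s[195:315,255:345],None,fx=3.5,fy=3.5,interpolation=cv2.INTER_CUBIC)
o=np.zeros((420,760,3),np.uint8);o[:320,:440]=a;o[:420,442:442+315]=b;cv2.imwrite("pics/c3.png",o)
E
```

```text
clock: 2.45
eef_pos: [0.6185, -0.1554, 0.0917]
tool_rot: [0.131, 0.952, -0.037, 0.273]
ft_force: [-0.7, 0.1, 0.1]
grip_width: 0.0484
uvn [-0.0023  0.0029  0.027 ]
```

View pics/c3.png

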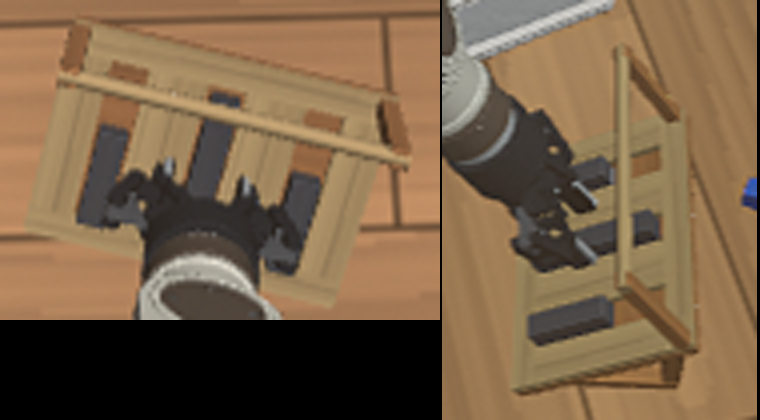

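```bash
python3 -m jog '[[[0.0025,-0.0007,-0.004,0,0,0,110],[0.0046,-0.0015,-0.0076,0,0,0,110],[0.0046,-0.0015,-0.0076,0,0,0,110],[0.0046,-0.0015,-0.0076,0,0,0,110]]]'
python3 - <<'E'
from h import *
print("uvn",(A.T@(bot.get_obs()["eef_pos"]-f(0,0,0))).round(4))
E
```

```text
clock: 2.88
eef_pos: [0.6231, -0.1581, 0.0837]
tool_rot: [0.132, 0.952, -0.037, 0.273]
ft_force: [0.3, -0.4, -0.1]
grip_width: 0.0489
uvn [-0.0022  0.0016  0.0175]
```

```bash
python3 -m jog '[[[0,0,0,0,0,0,255],[0,0,0,0,0,0,255],[0,0,0,0,0,0,255],[0,0,0,0,0,0,255],[0,0,0,0,0,0,255],[0,0,0,0,0,0,255]]]'
```

```text
clock: 3.38
eef_pos: [0.6231, -0.158, 0.0841]
tool_rot: [0.132, 0.952, -0.037, 0.273]
ft_force: [-4.3, 0.8, 5.8]
grip_width: 0.0205
```

```bash
python3 -m jog '[[[-0.005,0.0015,0.0085,0,0,0,255],[-0.010,0.003,0.017,0,0,0,255],[-0.0153,0.0044,0.0254,0,0,0,255],[-0.025,0.007,0.042,0,0,0,255],[-0.035,0.01,0.059,0,0,0,255],[-0.051,0.0145,0.085,0,0,0,255],[-0.066,0.019,0.11,0,0,0,255],[-0.066,0.019,0.11,0,0,0,255],[-0.066,0.019,0.11,0,0,0,255]]]'
python3 - <<'E'
from h import *
o=bot.get_obs();p=o["eef_pos"]
print("uvn",(A.T@(p-f(0,0,0))).round(4))
t=bot.camera("top");s=bot.camera("side")
a=cv2.resize(t[165:265,280:400],None,fx=3.5,fy=3.5,interpolation=cv2.INTER_CUBIC);b=cv2.resize(s[175:315,235:345],None,fx=3,fy=3,interpolation=cv2.INTER_CUBIC)
q=np.zeros((420,760,3),np.uint8);q[:350,:420]=a;q[:420,422:422+330]=b;cv2.imwrite("pics/c4.png",q)
E
```

```text
clock: 4.13
eef_pos: [0.5576, -0.139, 0.1967]
tool_rot: [0.132, 0.952, -0.038, 0.275]
ft_force: [-0.3, -0.3, -1.1]
grip_width: 0.0201
uvn [-1.000e-04  2.000e-03  1.495e-01]
```

View pics/c4.png

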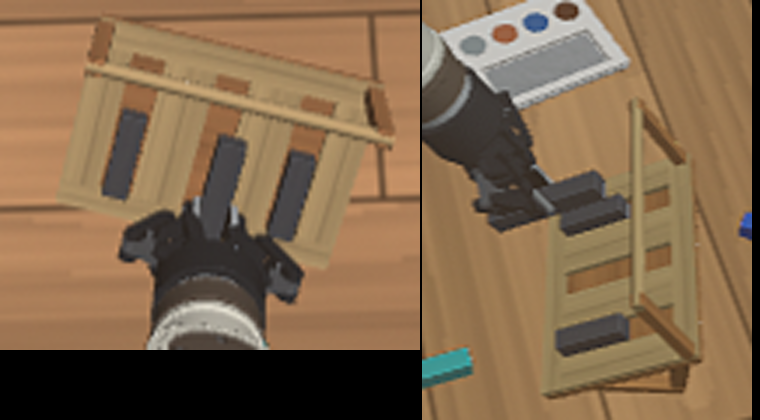

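The picture shows the stick firmly held: side ends are at about (260,248) and (295,236), and the middle pocket is empty. The short sticks are in place. Next: the grip offset and the placing move.

```bash
cat >> h.py <<'E'
C=np.array([.6414,.1856,.008]);yw=np.radians(14.2);PX=np.array([np.cos(yw),np.sin(yw),0])
want2=R.from_matrix(np.c_[np.cross([-np.sin(yw),np.cos(yw),0],[0,0,-1]),[-np.sin(yw),np.cos(yw),0],[0,0,-1]])
E
python3 - <<'E'
from h import *
o=bot.get_obs();p=o["eef_pos"];U,N=A[:,0],A[:,2]
for s in(-.07,-.06,-.05,.05,.06,.07):print(s,"top-face top",proj("top",p+U*s+N*.0045).round(1),"side",proj("side",p+U*s+N*.0045).round(1))
print("turn",(want2*R.from_quat(o["tool_rot"]).inv()).as_rotvec(degrees=True).round(1))
print("to trough TCP z at n.0175",(C+[0,0,.0175]-p).round(4))
E
```

```text
-0.07 top-face top [[333.3 250.9]] side [[252.9 246.6]]
-0.06 top-face top [[334.2 247.7]] side [[255.8 245.7]]
-0.05 top-face top [[335.1 244.5]] side [[258.7 244.7]]
0.05 top-face top [[344.8 211.1]] side [[288.6 234.8]]
0.06 top-face top [[345.9 207.7]] side [[291.7 233.8]]
0.07 top-face top [[346.9 204.2]] side [[294.9 232.8]]
turn [ 0.4 32.3 29.2]
to trough TCP z at n.0175 [ 0.0847  0.3244 -0.168 ]
```

```bash
python3 -m jog '[[[-0.02,0.035,0.01,0,5,4.5,255],[-0.02,0.075,0.01,0.1,10,9,255],[-0.01,0.11,0.01,0.1,15,13.5,255],[0,0.145,0.005,0.2,20,18,255],[0.01,0.18,0,0.3,25,22.5,255],[0.02,0.21,-0.01,0.4,29,26,255],[0.035,0.24,-0.02,0.4,32.3,29.2,255],[0.05,0.27,-0.03,0.4,32.3,29.2,255],[0.065,0.3,-0.05,0.4,32.3,29.2,255],[0.077,0.3225,-0.075,0.4,32.3,29.2,255]]]'; python3 -m jog '[[[0,0,0,0,0,0,255],[0,0,-0.02,0,0,0,255],[0,0,-0.04,0,0,0,255],[0,0,-0.04,0,0,0,255],[0,0,-0.04,0,0,0,255]]]'
python3 - <<'E'
from h import *
o=bot.get_obs();p=o["eef_pos"]
print("turn",(want2*R.from_quat(o["tool_rot"]).inv()).as_rotvec(degrees=True).round(1),"shift",(C+[0,0,.0175]-.008*PX-p).round(4))
t=bot.camera("top");s=bot.camera("side")
a=cv2.resize(t[165:265,170:270],None,fx=4,fy=4,interpolation=cv2.INTER_CUBIC);b=cv2.resize(s[140:240,220:320],None,fx=4,fy=4,interpolation=cv2.INTER_CUBIC)
cv2.imwrite("pics/c5.png",np.hstack([a[:, :],b[:,:400]]))
print([proj(n,p+PX*q+[0,0,.0045]).round(1).tolist() for n in("top","side") for q in(-.052,.068)])
E
```

```text
clock: 5.07
eef_pos: [0.6362, 0.1865, 0.1166]
tool_rot: [-0.124, 0.992, 0.0, 0.001]
ft_force: [0.9, 0.1, -0.5]
grip_width: 0.0206
clock: 5.48
eef_pos: [0.6323, 0.1826, 0.0759]
tool_rot: [-0.123, 0.992, -0.0, -0.003]
ft_force: [-0.2, -0.1, -1.2]
grip_width: 0.0201
turn [ 0.1 -0.3  0. ] shift [ 0.0013  0.001  -0.0504]
[[[228.7, 226.5]], [[218.5, 187.7]], [[260.9, 189.1]], [[290.6, 178.1]]]
```

View pics/c5.png

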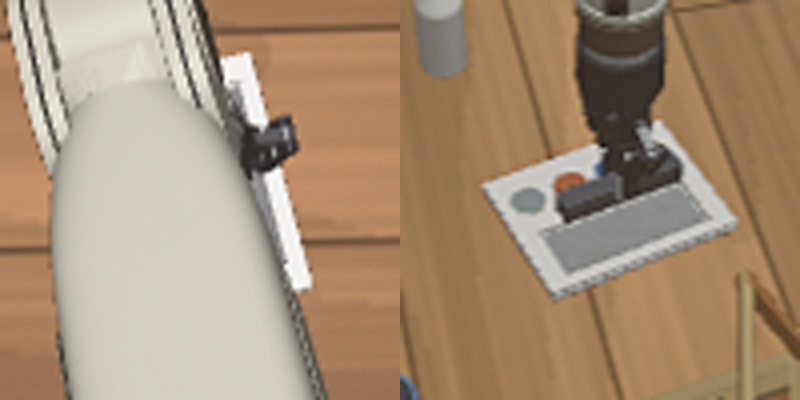

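The stick's side-view ends, at about (260,189) and (290,179), match the prediction, so it sits level over the trough. Now I'll lower it.

```bash
python3 -m jog '[[[0.001,0.001,-0.015,0,0,0,255],[0.001,0.001,-0.03,0,0,0,255],[0.001,0.001,-0.038,0,0,0,255],[0.001,0.001,-0.042,0,0,0,255],[0.001,0.001,-0.044,0,0,0,255],[0.001,0.001,-0.046,0,0,0,255],[0.001,0.001,-0.046,0,0,0,255],[0.001,0.001,-0.046,0,0,0,255]]]'
```

```text
clock: 6.25
eef_pos: [0.6357, 0.1847, 0.0336]
tool_rot: [-0.124, 0.992, 0.0, 0.001]
ft_force: [-0.4, 0.3, -0.6]
grip_width: 0.0203
```

```bash
python3 -m jog '[[[0,0,-0.002,0,0,0,255],[0,0,-0.004,0,0,0,255],[0,0,-0.0055,0,0,0,255],[0,0,-0.0055,0,0,0,255],[0,0,-0.0055,0,0,0,255]]]'; python3 -m jog '[[[0,0,-0.001,0,0,0,255],[0,0,-0.001,0,0,0,255],[0,0,-0.001,0,0,0,255]]]'
```

```text
clock: 6.67
eef_pos: [0.6351, 0.1845, 0.0271]
tool_rot: [-0.124, 0.992, 0.0, 0.0]
ft_force: [-0.7, 1.1, -0.9]
grip_width: 0.0201
clock: 6.92
eef_pos: [0.6354, 0.1846, 0.0265]
tool_rot: [-0.124, 0.992, 0.0, 0.001]
ft_force: [-0.2, -0.5, 0.1]
grip_width: 0.0203
```

```bash
python3 -m jog '[[[0,0,-0.001,0,0,0,255],[0,0,-0.001,0,0,0,255],[0,0,-0.001,0,0,0,255]]]'; python3 -m jog '[[[0,0,-0.001,0,0,0,255],[0,0,-0.001,0,0,0,255],[0,0,-0.001,0,0,0,255]]]'
```

```text
clock: 7.17
eef_pos: [0.6354, 0.1846, 0.0264]
tool_rot: [-0.124, 0.992, 0.0, 0.001]
ft_force: [-2.6, -0.2, 6.1]
grip_width: 0.0202
clock: 7.42
eef_pos: [0.6354, 0.1846, 0.0264]
tool_rot: [-0.124, 0.992, 0.0, 0.001]
ft_force: [-4.0, -0.2, 10.4]
grip_width: 0.0205
```

```bash
python3 -m jog '[[[0,0,0.0015,0,0,0,255],[0,0,0.0015,0,0,0,220],[0,0,0.0015,0,0,0,180],[0,0,0.0015,0,0,0,140],[0,0,0.0015,0,0,0,140],[0,0,0.0015,0,0,0,140]]]'; python3 -m jog '[[[0,0,0.005,0,0,0,140],[0,0,0.015,0,0,0,140],[0,0,0.03,0,0,0,140],[0,0,0.06,0,0,0,140],[0,0,0.1,0,0,0,140],[-0.03,0,0.14,0,0,0,140],[-0.07,0,0.17,0,0,0,140],[-0.1,-0.03,0.18,0,0,0,140],[-0.14,-0.06,0.18,0,0,0,140],[-0.18,-0.09,0.18,0,0,0,140]]]'; python3 -m jog '[[[-0.02,-0.04,0,0,0,0,140],[-0.04,-0.08,0,0,0,0,140],[-0.04,-0.12,0,0,0,0,140],[-0.04,-0.16,0,0,0,0,140],[-0.04,-0.18,0,0,0,0,140],[-0.04,-0.18,0,0,0,0,140],[-0.04,-0.18,0,0,0,0,140]]]'
python3 - <<'E'
from h import *
t=bot.camera("top");s=bot.camera("side")
a=cv2.resize(t[165:265,170:400],None,fx=3.4,fy=3.4,interpolation=cv2.INTER_CUBIC);b=cv2.resize(s[150:315,200:345],None,fx=1.6,fy=1.6,interpolation=cv2.INTER_CUBIC)
q=np.zeros((600,a.shape[1],3),np.uint8);q[:a.shape[0]]=a;q[a.shape[0]:][:min(b.shape[0],600-a.shape[0]),:b.shape[1]]=b[:600-a.shape[0]];cv2.imwrite("pics/c6.png",q)
hsv=cv2.cvtColor(t,cv2.COLOR_BGR2HSV);d=((hsv[...,2]<85)&(hsv[...,1]<110)).astype(np.uint8);m=np.zeros_like(d);m[180:245,185:395]=1;d&=m
cs,_=cv2.findContours(d,cv2.RETR_EXTERNAL,cv2.CHAIN_APPROX_NONE)
for c in cs:
    if cv2.contourArea(c)>60:
        print("px",cv2.minAreaRect(c),end=" ")
        w=cast("top",c[:,0],.03);r=cv2.minAreaRect((w[:,:2]*1000).astype(np.float32));e=np.r_[np.array(r[0])/1000,.008]-C
        print("mm",r,"in trough",(e@PX).round(4),(e@[-PX[1],PX[0],0]).round(4))
E
```

```text
clock: 7.92
eef_pos: [0.6351, 0.1845, 0.0253]
tool_rot: [-0.124, 0.992, 0.0, 0.0]
ft_force: [-0.6, -0.2, 0.1]
grip_width: 0.0386
clock: 8.75
eef_pos: [0.4792, 0.1126, 0.2079]
tool_rot: [-0.124, 0.992, 0.0, 0.003]
ft_force: [0.5, -0.7, 0.3]
grip_width: 0.0385
clock: 9.33
eef_pos: [0.4396, -0.0685, 0.2061]
tool_rot: [-0.122, 0.993, 0.0, 0.001]
ft_force: [-0.2, 0.6, 0.1]
grip_width: 0.0386
px ((362.7846984863281, 220.58895874023438), (8.530664443969727, 25.23406410217285), 17.35402488708496) mm ((596.0420532226562, -229.74510192871094), (25.53542709350586, 77.92534637451172), 69.68490600585938) in trough -0.1459 -0.3915
px ((315.1846618652344, 208.68260192871094), (7.278969764709473, 25.057693481445312), 14.931416511535645) mm ((636.4353637695312, -87.12740325927734), (22.157533645629883, 77.44196319580078), 73.20858001708984) in trough -0.0717 -0.2632
```

View pics/c6.png

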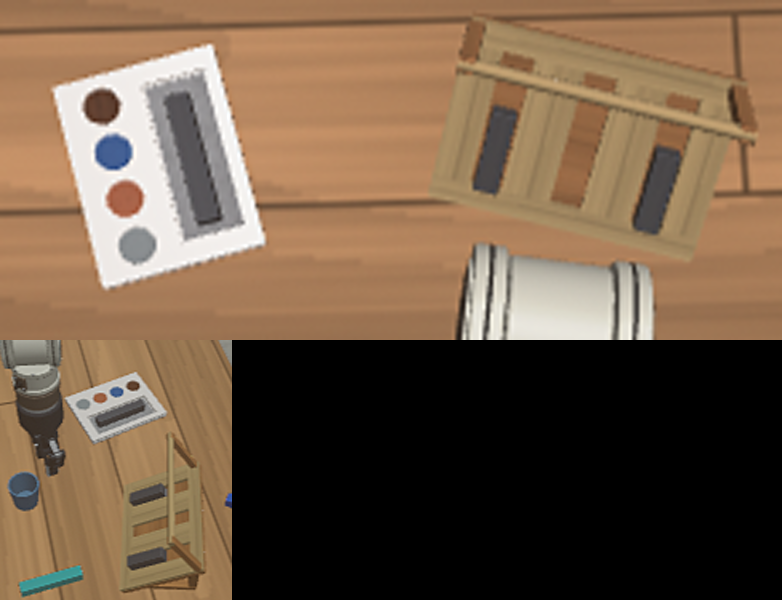

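The stick lies flat in the middle of the trough: its centre in the crop is (194,158), the trough's is (194,156), and the two are parallel. Both short-stick masks are within 0.2 px of their starts, and the tool is clear of everything. I'm handing it in.

```bash
python3 -c "
from workcell import bot
print(bot.job_done())"
```

```text
the job is handed in; nothing more can be done
None
```

The long stick was in the middle pocket. I plucked it at right angles to the slope, clear of the bar, and turned it level. I then lowered it into the palette's trough until the wrist felt the floor, at about 10 N, released it there and withdrew. I handed the job in at about 9.4 s on the robot's clock; the handover gave no verdict.

**Last checks:**
- **Long stick:** in the last top view it lies parallel to the trough, with its centre within about 2 crop pixels (roughly 1–2 mm) of the trough's centre.
- **Short sticks:** both are within 0.2 px of where they started.
- **Bystanders:** the cup looked undisturbed in the last picture. I didn't measure the jar, glue bottle or cup again, but the arm never went near the jar or the glue bottle, and it passed about 0.15 m above the cup's rim.
- **Robot:** the open gripper was hanging clear at z ≈ 0.2 m.

**Checks that failed or disagreed:**
- The final mask missed the stick in the trough, probably because its brightness threshold was too strict, so I read that position by eye from the enlarged picture.
- The gripper read about 20 mm on the 22 mm stick.
- The floor was felt about 1 mm higher than I had predicted.

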